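# Stow the air coupler in a push-latch drawer and latch both drawers

## Robot

A 6-joint arm with a two-finger parallel gripper is mounted at the origin on the work surface; the furniture and walls round the work are solid. World frame = base frame: x ahead of the robot, y to its left, z up, the work surface at z = 0. Lengths are in mm, angles in degrees, forces in N, time in s.
With the tool pointing down it reaches from about 300 to 850 mm from the base axis. Payload 4.2 kg.
Tool frame: the origin (TCP) lies on the centre line of the jaws, within the pads' length; the fingertips stand env.nose_length ahead of it and the grasp point (between the pads) lies 2 mm behind it (env.nose_length is the distance from the TCP to the fingertips, in mm); z points along the fingers, y is the direction in which the jaws open and shut (so a half turn about z gives the same grasp; the last joint's range is limited). The gripper opens to 91 mm and grips with 3 to 60 N. Pads are 32 mm wide; open, the fingers measure 118 mm over their backs; the gripper's body (76 mm by 178 mm) begins 60 mm behind the grasp point.
Start: joints at [63.484, 18.312, 89.639, -0, 72.044, -1.146], TCP at [246.375, 519.558, 230.976] pointing down, gripper open.
Joint ranges: [-177.97, 177.97], [-48.28, 115.42], [12.27, 149.76], [-77.06, 257.06], [2.81, 150.46], [-146.56, 146.56]. Speed limits (degrees/s): [147.25, 147.25, 180, 180, 180, 180].

## Interface

Orientations are given as [roll, pitch, yaw] about the fixed x, y, z axes, in that order (R = Rz(yaw) Ry(pitch) Rx(roll)).
In Python, from workcell import env gives the robot as it stands. The module is installed in compiled form; this text tells all that it offers.
- The arm moves only by the tool jog_arm, never from a script. Its argument "deltas" is a list that holds one entry, the list of rows, each a list of 5 numbers: the shift along the tool's x, y, z in m, then the turn about the tool's z in degrees, then the finger opening in m, from 0 to 0.0912. A call has 1 to 20 rows; each row is the pose to reach, as a shift and turn from the pose commanded when the call began, along the tool's axes at that moment; what a row does not reach only later rows make up. A row lasts 1/12 s, in which the tool goes at most 41.7 mm and 7.16 degrees, less where a joint would pass 70% of its speed; a pose out of reach is approached as far as the arm can. A call with a gripper value outside its range is refused whole. The fingers move at their own pace and stop on an object; "grip_force" is the grip in N (left out, the last holds). Time passes only in rows, so rows that repeat a pose let the fingers close. It gives the time, the measured TCP pose, the force and the opening at its end, in the units of the state.
- env.state(): the state, without advancing time (a new reading comes with each control period).
- env.grab_frame(name): name is "scene" or "top" or "wrist"; returns the picture (384x512x3 uint8, red, green, blue); there is no depth.
- env.camera_params(name): a dict with "fx", "fy", "cx", "cy" (pixels), "xyz" and "orientation" of the camera in the world. Camera axes: x right, y down, z forward; pixel columns grow to the right and rows downward; lengths in mm; the calibration is good to about 2 mm. A picture is of the moment at which its call begins: read the wrist's pose just before it. camera_params takes no time and is no camera call; for the wrist camera it gives the pose at the moment of the call.
- env.job_done(): hands the job in, once; it reports no verdict.
Trained networks look in the newest picture that a camera, given by its name, has taken for a name from the list of things; names that differ only in an ending like _2 or _b are one class to them, and where a whole thing is asked for, a point or a joint stands for the part that bears it (a point fixed in the world has none). Each returns a list of dicts, best first, with "conf" (0 to 1); they miss things now and then, are a little off and sometimes report something else, mostly with a low value. They report only what shows in the picture. A call takes as long as a camera call. They do not tell look-alikes from the thing itself.
- env.look_for(camera, label): "xyz" ([x, y, z] in mm, in world coordinates, good to about 4 mm: the middle of the surface that is visible of it).
The state is a dict: "time_s": time; "qpos": joint angles; "qvel": joint speeds; "effort": joint torques, N m; "ee_pos": TCP position; "ee_rot": TCP orientation; "force": force on the tool from outside, world axes, zero at the start; "torque": the same for the moment, N m; "gripper_width": finger opening in mm.
Only numpy, scipy, OpenCV 4.12 (cv2) and the standard library are available. Lean on these libraries where they do the work, as an engineer would, in place of code of your own. Each camera call takes 0.05 s, during which the arm holds its last target.

## Task

Two small one-drawer units stand on the bench; their drawers have push latches (push the front fully in and let go: a latched drawer springs out, an open one stays shut). One drawer stands open and is already packed with sanding blocks: put the loose air coupler away in the other, shut and empty drawer instead, and finish with both drawers latched shut. Leave the spring clamp and the jar where they are.

Things in the scene. Friction and masses are not known exactly. Their poses are not given: they have to be found in the camera images.
- empty_drawer (a joint): empty drawer's slide, m: 0.001 latched, 0.085 fully out, -0.0105 against its hard inner stop. Spring pushes it out: 4 N shut, 1.6 N out; pressing home slowly takes up to 8 N. Push-push latch: pressed in below -0.008 and let go, a latched drawer springs out to 0.085, an open one is caught at 0.001; too short a press changes nothing. Starts latched
- full_drawer (a joint): slide of the packed drawer in the other, identical unit: same values and behaviour. It starts fully out (0.085)
- empty_drawer_front (a point): centre of the outer face of the empty drawer's front panel, 39 mm above the bench; moves with it. x level into the unit (push this way), z up. Panel 112 wide, 62 high (8 to 70 above the bench), 8 thick, no handle. Fixed grey steel unit behind: 116 wide, 150 deep, 72 high, closed top; its front edge is 20 behind this point when latched, 105 when out
- full_drawer_front (a point): the same point and axes on the packed drawer's front panel; unit and drawer have the same sizes. In this drawer lie two tan sanding blocks, loose, which fill it and stay below the unit's roof
- empty_drawer_floor (a point): point on the empty drawer's inner floor, 17 mm above the bench, mid of the part uncovered when fully out (97 along x, 94 wide); moves with it, axes as its front. Whole inside: from 48 in front of this point (-x) to 97 behind. Side walls 43 high, front panel 53 high above the floor
- coupler_body (a point): loose metal air-hose coupler, 73 long, lying on its side; centre of its thick part, 11.5 mm above the bench. Thick part 24 wide (x), 23 high, 20 either way along y; a nose 12 wide, 34 long goes on along -y (so the coupler's middle is 17 from this point towards -y). Grasp the thick part across x. 60 to 130 g
- spring_clamp: black spring clamp, a bystander, 43 x 112 (y) x 20 mm, lying on the bench; origin under its centre
- washer_jar: clear jar with a black lid, a bystander, 62 mm across, 84 mm high; origin under its centre
Mind the look-alikes: they are no part of the job. What is shaped like the part that bears full_drawer but green is not meant. Leave any green look-alike of the part that bears coupler_body alone.

How it is judged (in metres and radians):
On the way, in this order (a step that is already met when the one before it is completed fails the run):
1. the empty drawer has been released and has sprung out (value of joint empty_drawer above 0.07 m), for 0.2 s.
2. the coupler lies in the open empty drawer, let go (value of joint empty_drawer above 0.05 m and x of coupler_body in the frame of empty_drawer_floor between -0.049 and 0.098 m and y of coupler_body in the frame of empty_drawer_floor between -0.048 and 0.048 m and z of coupler_body in the frame of empty_drawer_floor below 0.04 m and contact force between coupler and the fingers below 0.1 N), for 0.2 s.
At the end, for the whole second after the job is handed in: both drawers stand latched shut (joint values within -4 to 5 mm, held by their latches alone) and the coupler lies inside the formerly empty drawer, on its floor (value of joint empty_drawer between -0.004 and 0.005 m and value of joint full_drawer between -0.004 and 0.005 m and x of coupler_body in the frame of empty_drawer_floor between -0.049 and 0.098 m and y of coupler_body in the frame of empty_drawer_floor between -0.048 and 0.048 m and z of coupler_body in the frame of empty_drawer_floor between 0 and 0.045 m); the robot touches nothing.
It fails at once if the spring clamp is moved by more than 30 mm (distance of spring_clamp from where it was at the start of the episode above 0.03 m).
It fails at once if the jar is moved by more than 30 mm (distance of washer_jar from where it was at the start of the episode above 0.03 m).
It also fails if it takes over 72 s, if anything falls off the work surface, if the arm or the gripper's body presses on something with over 40 N, if the wrist force passes 120 N, or if a joint passes its speed limit or range.

## Working session

There is one attempt and no reset: what is moved stays moved. The work goes in short steps, Python scripts to look and compute and a tool call to move; the robot and the scene stay as the last step left them, time stands still between calls to the robot, and variables do not carry over. Pictures are saved under pics/ and viewed, and the job is handed in when it is done.

Besides the shell and the picture viewer there is one more tool, called after "Request:" as a command line: name --argument value ..., lists and objects as JSON in quotes. jog_arm: Moves the arm, as the interface text tells. Its arguments: {"type":"object","properties":{"deltas":{"type":"array"},"grip_force":{"type":"number"}},"required":["deltas"]}

```bash
mkdir -p pics; cat > h.py <<'E'
from workcell import env
import numpy as np, cv2
from scipy.spatial.transform import Rotation as R
def save(cam,name):
    p=env.camera_params(cam); im=env.grab_frame(cam); cv2.imwrite('pics/'+name,im[:,:,::-1]); return im,p
def pix2plane(p,u,v,z):
    M=R.from_euler('xyz',p['orientation'],degrees=True).as_matrix()
    d=M@np.array([(u-p['cx'])/p['fx'],(v-p['cy'])/p['fy'],1]); o=np.array(p['xyz'])
    return o+d*(z-o[2])/d[2]
def proj(p,X):
    M=R.from_euler('xyz',p['orientation'],degrees=True).as_matrix()
    c=M.T@(np.array(X)-np.array(p['xyz'])); return p['fx']*c[0]/c[2]+p['cx'],p['fy']*c[1]/c[2]+p['cy']
E
python3 - <<'E'
from h import *
print(env.state(),env.nose_length)
for c in ['scene','top']:
    im,p=save(c,c+'0.png'); print(c,p)
    for l in ['empty_drawer_front','full_drawer_front','coupler_body','spring_clamp','washer_jar','empty_drawer','empty_drawer_floor']:
        print(l,[(np.round(d['xyz']).tolist(),round(d['conf'],2),np.round(proj(p,d['xyz'])).tolist()) for d in env.look_for(c,l)])
E
```

```text
{'time_s': 0.0, 'qpos': array([ 6.34819560e+01,  1.83511373e+01,  8.97048848e+01,  1.12022285e-04,
        7.20445930e+01, -1.14615032e+00]), 'qvel': array([ 0.06334874,  0.12494778,  0.03507463,  0.00587956,  0.12791474,
       -0.01075501]), 'effort': array([-1.50074419e-05, -4.12477076e+01, -2.31968808e+01,  7.27559673e-02,
        4.58570290e-02, -1.32839345e-04]), 'ee_pos': array([246.17450561, 519.11889713, 230.1356194 ]), 'ee_rot': array([-1.79899407e+02, -2.11906424e-03,  1.54628070e+02]), 'force': array([-1.25952109, -0.8704122 , -0.41361152]), 'torque': array([ 0.00909128, -0.00930364, -0.04177735]), 'gripper_width': 91.21539706247323} 17.0
scene {'fx': 352.4463494435501, 'fy': 352.4463494435501, 'cx': 257.23071231836417, 'cy': 190.5824913994131, 'xyz': array([-117.87483481,  738.26287697,  494.69717762]), 'orientation': array([-114.98736182,    1.25815532, -141.81995886])}
empty_drawer_front [([517.0, -131.0, 42.0], 0.77, [272.0, 177.0])]
full_drawer_front [([426.0, 143.0, 43.0], 0.62, [238.0, 218.0]), ([187.0, 207.0, 39.0], 0.62, [304.0, 264.0])]
coupler_body [([360.0, 39
[... 440 characters left out ...]
642776131004, 'cy': 190.29940619370177, 'xyz': array([ 152.0261382 ,   14.14355781, 1726.98158618]), 'orientation': array([-168.61314283,    0.55688348,  -90.13877904])}
empty_drawer_front []
full_drawer_front [([191.0, 194.0, 37.0], 0.77, [209.0, 278.0]), ([443.0, 118.0, 45.0], 0.58, [232.0, 204.0])]
coupler_body [([356.0, 397.0, 20.0], 0.63, [152.0, 230.0]), ([458.0, 327.0, 22.0], 0.6, [173.0, 201.0])]
spring_clamp [([643.0, 320.0, 83.0], 0.71, [174.0, 146.0]), ([498.0, -339.0, 22.0], 0.54, [362.0, 189.0])]
washer_jar [([642.0, 318.0, 81.0], 0.53, [174.0, 146.0])]
empty_drawer [([530.0, -146.0, 37.0], 0.52, [308.0, 179.0])]
empty_drawer_floor [([532.0, -144.0, 45.0], 0.57, [307.0, 178.0])]
```

View pics/scene0.png

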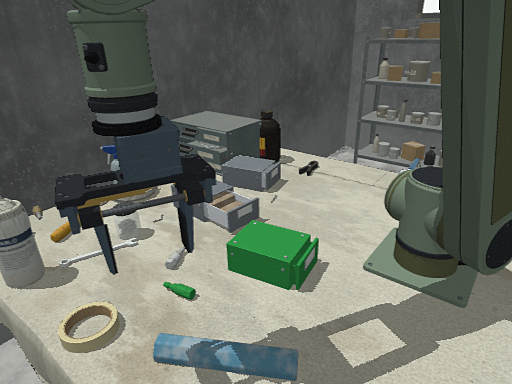

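View pics/top0.png

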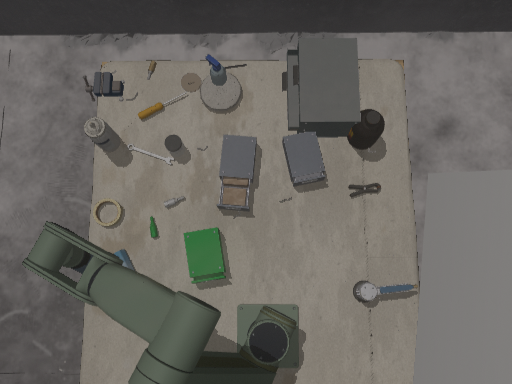

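```bash
python3 - <<'E'
import cv2
s=cv2.imread('pics/scene0.png');t=cv2.imread('pics/top0.png')
cv2.imwrite('pics/s_c1.png',cv2.resize(s[140:340,120:370],None,fx=3,fy=3,interpolation=cv2.INTER_CUBIC)[:600])
cv2.imwrite('pics/t_c1.png',cv2.resize(t[120:300,120:400],None,fx=2.8,fy=2.8,interpolation=cv2.INTER_CUBIC))
E
```

```text
(no output)
```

View pics/s_c1.png

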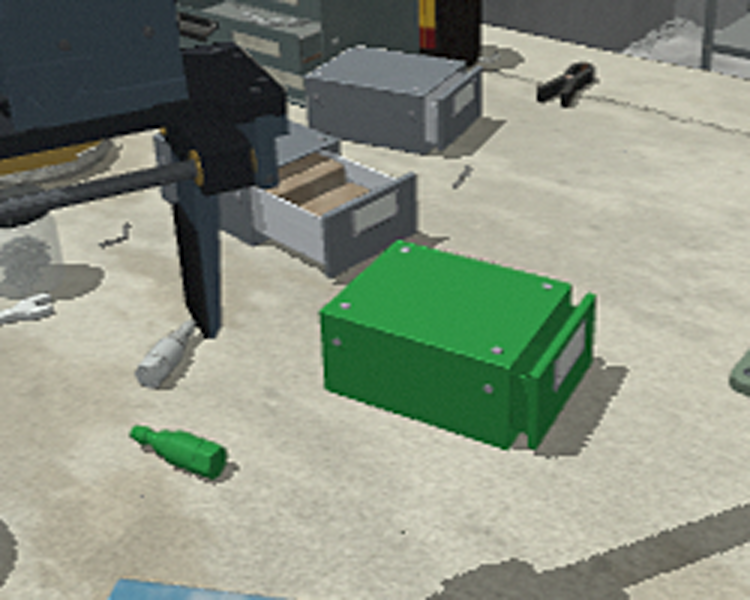

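View pics/t_c1.png

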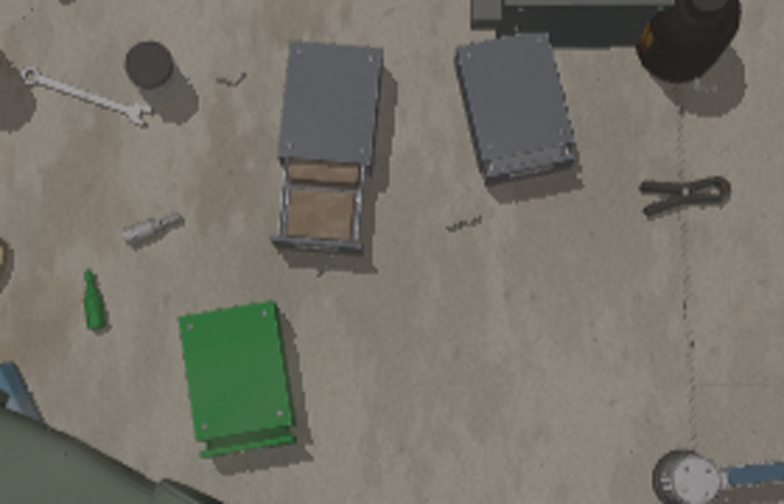

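Candidates: the open grey unit is at top (238,190) and holds tan blocks, so it is the packed drawer. The shut grey unit at top (305,158) is the empty drawer. The green unit at (205,255) is a look-alike. The grey coupler at top (173,201) is the one I want, and the green one at (153,227) is a look-alike. The jar is at (173,144) and the clamp at (365,188). Next I measure poses from the corners.

```bash
python3 - <<'E'
from h import *
p=env.camera_params('top')
def c(u,v,z): return np.round(pix2plane(p,u/2.8+120,v/2.8+120,z)[:2],1)
for n,L in dict(full=[(290,42),(383,48),(372,165),(281,157)],empty=[(457,45),(548,35),(577,150),(488,165)]).items():
    P=[c(u,v,72) for u,v in L]; print(n,P,[np.linalg.norm(P[i]-P[(i+1)%4]).round() for i in range(4)],[np.degrees(np.arctan2(*(a-b)[::-1])).round(1) for a,b in ((P[0],P[3]),(P[1],P[2]))])
print('full front',c(275,240,70),c(360,248,70))
print('empty front',c(490,180,70),c(576,157,70))
print('coupler',c(126,238,12),c(182,217,8),c(152,228,12))
print('green unit',c(180,318,72),c(275,302,72),c(295,435,72),c(203,455,70))
E
```

```text
full [array([683.7, 147.9]), array([675.2,  31.4]), array([525.4,  45.3]), array([536. , 157.3])] [np.float64(117.0), np.float64(150.0), np.float64(113.0), np.float64(148.0)] [np.float64(-3.6), np.float64(-5.3)]
empty [array([678.6, -61.1]), array([ 691.1, -175.1]), array([ 543.1, -206.9]), array([524.7, -97.2])] [np.float64(115.0), np.float64(151.0), np.float64(111.0), np.float64(158.0)] [np.float64(13.2), np.float64(12.1)]
full front [432.8 163.5] [422.5  59.9]
empty front [506.3 -99.5] [ 534.7 -205.7]
coupler [445.9 357. ] [473.3 287.6] [458.6 324.5]
green unit [337.7 276.5] [356.6 162.3] [198.5 136.5] [175.5 245.2]
```

```bash
cat >> h.py <<'E'
def go(x,y,z,yaw,base=None):
    """tool-frame delta (m, deg) from measured pose to target (mm)"""
    s=env.state(); M=R.from_euler('xyz',s['ee_rot'],degrees=True).as_matrix()
    d=M.T@(np.array([x,y,z])-s['ee_pos']); dy=(s['ee_rot'][2]-yaw+180)%360-180
    print('delta',np.round(d/1000,4).tolist(),'turn',round(dy,1)); 
def st():
    s=env.state(); print(round(s['time_s'],2),s['ee_pos'].round(1),s['ee_rot'].round(1),'q',s['qpos'].round(0),'F',s['force'].round(1),'w',round(s['gripper_width'],1))
E
python3 - <<'E'
from h import *
im,p=save('wrist','w0.png'); print(p); st()
go(400,300,230,112); go(380,-100,220,103); go(455,-150,100,103)
E
```

```text
{'fx': 310.7185043859771, 'fy': 310.7185043859771, 'cx': 258.18681180787894, 'cy': 188.74275296158817, 'xyz': array([172.0068882 , 555.43573251, 384.05450824]), 'orientation': array([1.63044238e+02, 2.51660144e-02, 6.45308021e+01])}
0.85 [246.4 519.6 231. ] [180.   -0.  154.6] q [63. 18. 90.  0. 72. -1.] F [-0.7  0.1  1. ] w 90.6
delta [-0.2329, -0.1326, 0.001] turn 42.6
delta [-0.3862, -0.5026, 0.0109] turn 51.6
delta [-0.4754, -0.5156, 0.1309] turn 51.6
```

View pics/w0.png

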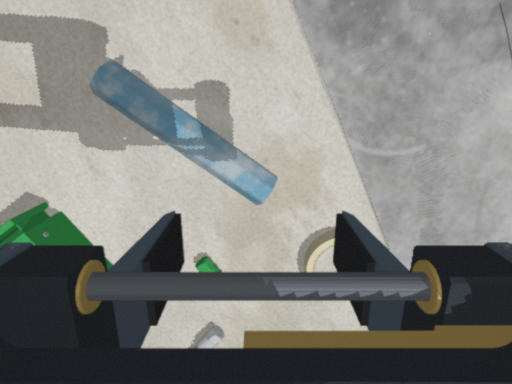

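```bash
python3 - <<'E'
from h import *
go(450,250,230,112)
E
```

```text
delta [-0.2995, -0.1563, 0.001] turn 42.6
```

Request:
jog_arm --deltas '[[[-0.037,-0.02,0,5.5,0.09],[-0.075,-0.039,0,11,0.09],[-0.112,-0.059,0,16.5,0.09],[-0.15,-0.078,0,22,0.09],[-0.187,-0.098,0,27,0.09],[-0.225,-0.117,0,32,0.09],[-0.262,-0.137,0,37,0.09],[-0.3,-0.156,0,42.6,0.09],[-0.3,-0.156,0,42.6,0.09],[-0.3,-0.156,0,42.6,0.09],[-0.3,-0.156,0,42.6,0.09]]]'

```text
time_s: 1.77
ee_pos: [450.4, 250.2, 230.9]
ee_rot: [-180.0, -0.1, 112.0]
force: [0.2, -0.1, 0.1]
gripper_width: 89.8
```

```bash
python3 - <<'E'
from h import *
st();im,p=save('wrist','w1.png')
print([(np.round(d['xyz']).tolist(),round(d['conf'],2),np.round(proj(p,d['xyz'])).tolist()) for d in env.look_for('wrist','coupler_body')])
go(440,-230,220,103)
E
```

```text
1.77 [450.4 250.2 230.9] [-1.80e+02 -1.00e-01  1.12e+02] q [28. 13. 97.  0. 70.  6.] F [ 0.2 -0.1  0.1] w 89.8
[([461.0, 336.0, 18.0], 0.87, [295.0, 101.0]), ([363.0, 393.0, 18.0], 0.69, [231.0, 12.0])]
delta [-0.442, -0.1904, 0.0107] turn 9.1
```

View pics/w1.png

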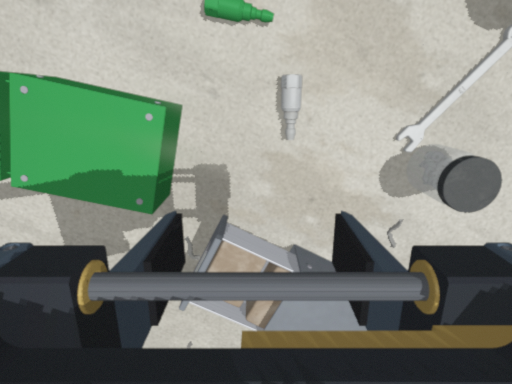

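The wrist view shows the wanted grey coupler at (291,105) and the green one at (238,10). The packed drawer is between the fingers, and the jar is at (470,182).

```bash
python3 - <<'E'
import cv2
s=cv2.imread('pics/w1.png')
cv2.imwrite('pics/w1c.png',cv2.resize(s[60:150,240:345],None,fx=6,fy=6,interpolation=cv2.INTER_CUBIC))
E
```

```text
(no output)
```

View pics/w1c.png

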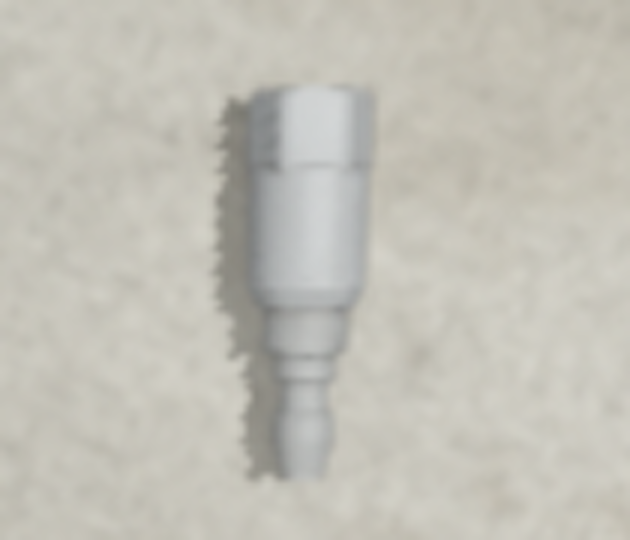

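Request:
jog_arm --deltas '[[[-0.037,-0.016,0,1,0.0],[-0.074,-0.032,0,2,0.0],[-0.11,-0.048,0,3,0.0],[-0.147,-0.063,0,3,0.0],[-0.184,-0.08,0,4,0.0],[-0.221,-0.095,0,5,0.0],[-0.258,-0.111,0,6,0.0],[-0.295,-0.127,0,7,0.0],[-0.332,-0.143,0,8,0.0],[-0.368,-0.159,0,9,0.0],[-0.405,-0.175,0,9,0.0],[-0.442,-0.19,0.01,9,0.0],[-0.442,-0.19,0.01,9,0.0],[-0.442,-0.19,0.01,9,0.0],[-0.442,-0.19,0.01,9,0.0]]]'

```text
time_s: 3.12
ee_pos: [440.5, -229.4, 220.7]
ee_rot: [-180.0, -0.1, 103.1]
force: [0.1, 1.4, 0.9]
gripper_width: 0.5
```

```bash
python3 - <<'E'
from h import *
st();im,p=save('wrist','w2.png'); import json
for l in ['empty_drawer_front','empty_drawer']:
  print([(np.round(d['xyz']).tolist(),round(d['conf'],2),np.round(proj(p,d['xyz'])).tolist()) for d in env.look_for('wrist',l)])
json.dump({k:(v.tolist() if hasattr(v,'tolist') else v) for k,v in p.items()},open('p2.json','w'))
E
```

```text
3.12 [ 440.5 -229.4  220.7] [-1.800e+02 -1.000e-01  1.031e+02] q [-29.  12. 100.   0.  68. -42.] F [0.1 1.4 0.9] w 0.5
[([529.0, -143.0, 40.0], 0.71, [359.0, 113.0])]
[([527.0, -142.0, 38.0], 0.74, [357.0, 111.0])]
```

View pics/w2.png

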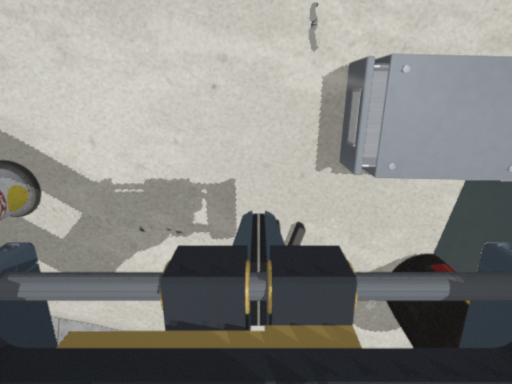

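Wrist view 2 shows the shut unit, with the top outer edge of its front panel running from about (365,58) to (356,172). Next I compute its pose, and the coupler's from the earlier crop.

```bash
python3 - <<'E'
from h import *; import json,cv2
p2=json.load(open('p2.json'))
s=cv2.imread('pics/w2.png'); cv2.imwrite('pics/w2c.png',cv2.resize(s[45:185,330:430],None,fx=4,fy=4,interpolation=cv2.INTER_CUBIC))
Rt2=R.from_euler('xyz',[180,-0.1,103.1],degrees=True).as_matrix(); t2=np.array([440.5,-229.4,220.7])
Rc2=R.from_euler('xyz',p2['orientation'],degrees=True).as_matrix()
Rt1=R.from_euler('xyz',[180,-0.1,112.0],degrees=True).as_matrix(); t1=np.array([450.4,250.2,230.9])
p1=dict(p2); p1['xyz']=(t1+Rt1@Rt2.T@(np.array(p2['xyz'])-t2)).tolist()
p1['orientation']=R.from_matrix(Rt1@Rt2.T@Rc2).as_euler('xyz',degrees=True).tolist()
json.dump(p1,open('p1.json','w'))
f=lambda u,v,z:pix2plane(p1,240+u/6,60+v/6,z)[:2].round(1)
b=f(314,95,14);e=f(305,478,10);m=f(313,195,16); print('butt',b,'nose',e,'thickmid',m,'len',np.linalg.norm(b-e),'edges',f(252,195,12),f(373,195,12))
d=(e-b)/np.linalg.norm(e-b); print('dir',np.degrees(np.arctan2(d[1],d[0])),'body from butt',b+20*d,'from nose',e-53*d)
E
```

```text
butt [447.8 359.9] nose [475.5 293.5] thickmid [454.7 343.4] len 71.94616042569608 edges [444.3 339.2] [465.6 347.8]
dir -67.35563135217559 body from butt [455.50020244 341.441753  ] from nose [455.09446354 342.41435456]
```

View pics/w2c.png

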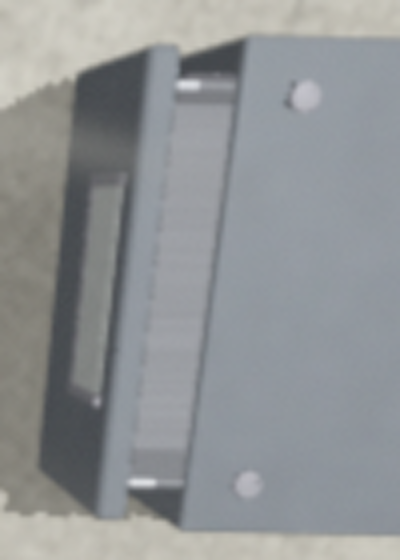

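```bash
python3 - <<'E'
from h import *; import json
p2=json.load(open('p2.json'))
f=lambda u,v,z:pix2plane(p2,330+u/4,45+v/4,z)[:2]
a=f(152,45,70);b=f(98,517,70);print(a,b,np.linalg.norm(a-b)); d=a-b; print('edge yaw',np.degrees(np.arctan2(-d[0],d[1])))
c=f(247,38,72);e=f(183,530,72);print(c,e,np.linalg.norm(c-e)); d=c-e; print('unit yaw',np.degrees(np.arctan2(-d[0],d[1])))
m=(a+b)/2;print('front',m)
yaw=np.radians(13);n=np.array([np.cos(yaw),np.sin(yaw)])
q=m-45*n; print('pre',q); go(q[0],q[1],130,103);go(q[0],q[1],42,103)
E
```

```text
[511.53858222 -94.05350849] [ 534.09731853 -201.75821999] 110.04181687421217
edge yaw 11.829586210697055
[531.23483637 -88.2323555 ] [ 555.1969297  -199.80395446] 114.1157465593882
unit yaw 12.121215565039696
front [ 522.81795037 -147.90586424]
pre [ 478.97129746 -158.02866169]
delta [0.0605, 0.0535, 0.0913] turn 0.2
delta [0.0605, 0.0534, 0.1793] turn 0.2
```

Request:
jog_arm --deltas '[[[0.02,0.018,0.03,1.1,0],[0.04,0.036,0.06,1.1,0],[0.06,0.054,0.09,1.1,0],[0.06,0.054,0.12,1.1,0],[0.06,0.054,0.15,1.1,0],[0.06,0.054,0.18,1.1,0],[0.06,0.054,0.18,1.1,0],[0.06,0.054,0.18,1.1,0]]]'

```text
time_s: 3.93
ee_pos: [478.9, -159.0, 40.5]
ee_rot: [-179.9, -0.1, 102.0]
force: [0.3, 0.3, -0.5]
gripper_width: 0.6
```

```bash
python3 - <<'E'
from h import *
st();im,p=save('scene','s1.png')
E
```

```text
3.93 [ 478.9 -159.    40.5] [-1.799e+02 -1.000e-01  1.020e+02] q [-20.  24. 113.   0.  43. -32.] F [ 0.3  0.3 -0.5] w 0.6
```

View pics/s1.png

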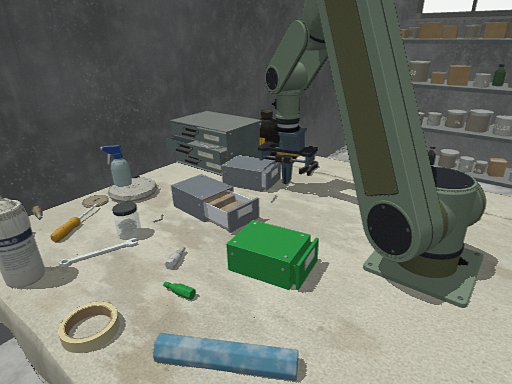

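Request:
jog_arm --deltas '[[[0,0.01,0,0,0],[0,0.02,0,0,0],[0,0.026,0,0,0],[0,0.03,0,0,0],[0,0.032,0,0,0],[0,0.034,0,0,0],[0,0.034,0,0,0],[0,0.034,0,0,0]]]'

```text
time_s: 4.65
ee_pos: [512.0, -153.3, 40.9]
ee_rot: [-179.9, -0.0, 101.9]
force: [-4.3, -1.4, 2.9]
gripper_width: 0.5
```

Request:
jog_arm --deltas '[[[0,0.002,0,0,0],[0,0.003,0,0,0],[0,0.003,0,0,0]]]'

```text
time_s: 4.9
ee_pos: [515.3, -152.6, 40.8]
ee_rot: [-180.0, -0.0, 101.9]
force: [-3.8, -0.7, 3.4]
gripper_width: 0.9
```

Request:
jog_arm --deltas '[[[0,0.001,0,0,0],[0,0.002,0,0,0],[0,0.003,0,0,0],[0,0.003,0,0,0]]]'

```text
time_s: 5.23
ee_pos: [518.6, -151.9, 40.8]
ee_rot: [-180.0, -0.0, 101.9]
force: [-4.2, -0.7, 2.8]
gripper_width: 0.3
```

Request:
jog_arm --deltas '[[[0,0.001,0,0,0],[0,0.002,0,0,0],[0,0.002,0,0,0]]]'

```text
time_s: 5.48
ee_pos: [520.5, -151.5, 40.8]
ee_rot: [180.0, -0.0, 101.9]
force: [-4.2, -1.4, 2.5]
gripper_width: 0.5
```

Request:
jog_arm --deltas '[[[0,0.001,0,0,0],[0,0.002,0,0,0],[0,0.002,0,0,0]]]'

```text
time_s: 5.73
ee_pos: [520.8, -151.4, 40.8]
ee_rot: [-179.8, -0.0, 102.0]
force: [-8.0, -2.7, 6.0]
gripper_width: 0.1
```

Request:
jog_arm --deltas '[[[0,0.001,0,0,0],[0,0.0015,0,0,0],[0,0.0015,0,0,0]]]'

```text
time_s: 5.98
ee_pos: [520.8, -151.3, 40.8]
ee_rot: [-179.6, -0.1, 102.0]
force: [-11.4, -4.2, 7.3]
gripper_width: 0.7
```

Hard stop found with TCP x at about 520.8. Now I retreat quickly, about 140 mm.

Request:
jog_arm --deltas '[[[0,-0.03,0,0,0],[0,-0.06,0,0,0],[0,-0.1,0,0,0],[0,-0.14,0,0,0],[0,-0.14,-0.04,0,0],[0,-0.14,-0.08,0,0],[0,-0.14,-0.12,0,0],[0,-0.14,-0.12,0,0]]]'

```text
time_s: 6.65
ee_pos: [392.6, -182.3, 168.3]
ee_rot: [179.1, 0.6, 101.9]
force: [0.9, -0.0, 1.1]
gripper_width: 0.5
```

```bash
python3 - <<'E'
from h import *
st();save('scene','s2.png'); im,p=save('top','t2.png')
cv2.imwrite('pics/t2c.png',cv2.resize(im[120:240,200:400,::-1],None,fx=4,fy=4,interpolation=cv2.INTER_CUBIC))
im,p=save('wrist','w3.png')
E
```

```text
6.65 [ 392.6 -182.3  168.3] [179.1   0.6 101.9] q [-26.   8. 113.   0.  57. -38.] F [ 0.9 -0.   1.1] w 0.5
```

View pics/t2c.png

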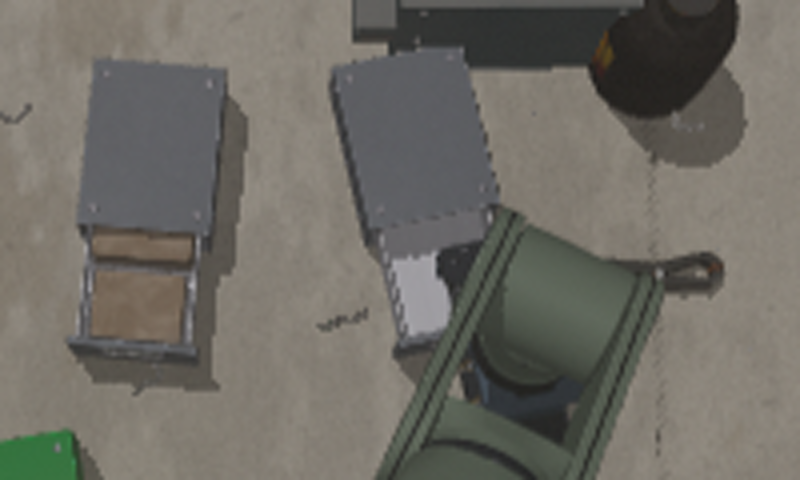

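View pics/s2.png

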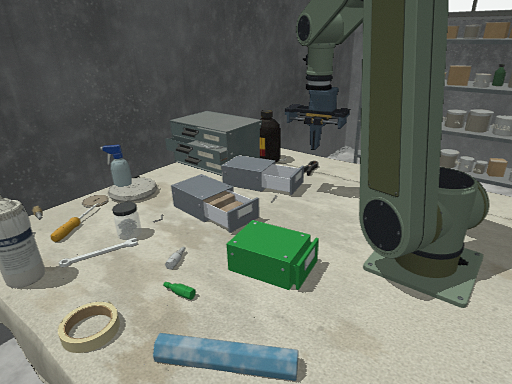

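The empty drawer has sprung out: white inside at scene (285,180), and top crop (420,300). Next I shut the packed drawer on the way, starting with a wrist view.

```bash
python3 - <<'E'
from h import *
st();go(370,30,230,85)
E
```

```text
6.8 [ 387.9 -179.9  161.4] [1.798e+02 1.000e-01 1.019e+02] q [-26.   9. 114.   0.  57. -38.] F [ 0.4 -0.5 -0.4] w 0.4
delta [0.209, 0.0261, -0.0688] turn 16.9
```

Request:
jog_arm --deltas '[[[0.03,0.004,-0.03,3,0],[0.06,0.008,-0.069,6,0],[0.09,0.012,-0.069,9,0],[0.13,0.016,-0.069,12,0],[0.17,0.02,-0.069,15,0],[0.209,0.026,-0.069,17,0],[0.209,0.026,-0.069,17,0],[0.209,0.026,-0.069,17,0],[0.209,0.026,-0.069,17,0]]]'

```text
time_s: 7.55
ee_pos: [369.0, 30.0, 228.9]
ee_rot: [-179.9, 0.0, 85.0]
force: [0.9, -0.6, -0.1]
gripper_width: 0.6
```

```bash
python3 - <<'E'
from h import *; import json
st();im,p=save('wrist','w4.png')
json.dump({k:(v.tolist() if hasattr(v,'tolist') else v) for k,v in p.items()},open('p4.json','w'))
E
```

```text
7.55 [369.   30.  228.9] [-179.9    0.    85. ] q [  3.  -0. 113.  -0.  67.   8.] F [ 0.9 -0.6 -0.1] w 0.6
```

View pics/w4.png

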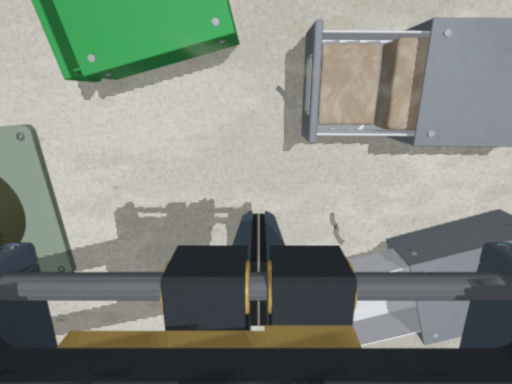

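```bash
python3 - <<'E'
from h import *
s=cv2.imread('pics/w4.png'); cv2.imwrite('pics/w4c.png',cv2.resize(s[10:150,290:450],None,fx=4,fy=4,interpolation=cv2.INTER_CUBIC))
E
```

```text
(no output)
```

View pics/w4c.png

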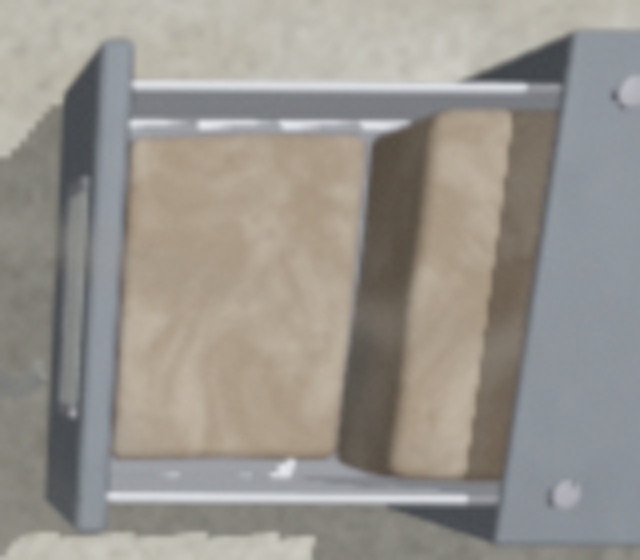

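```bash
python3 - <<'E'
from h import *; import json
p2=json.load(open('p4.json'))
f=lambda u,v,z:pix2plane(p2,290+u/4,10+v/4,z)[:2]
a=f(107,42,70);b=f(78,528,70);print(a,b,np.linalg.norm(a-b)); d=a-b; print('edge yaw',np.degrees(np.arctan2(-d[0],d[1])))
c=f(577,32,72);e=f(497,540,72);print(c,e,np.linalg.norm(c-e)); d=c-e; print('unit yaw',np.degrees(np.arctan2(-d[0],d[1])))
m=(a+b)/2;print('front',m,'unit mid',(c+e)/2, np.linalg.norm(m-(c+e)/2))
yaw=np.radians(-5);n=np.array([np.cos(yaw),np.sin(yaw)])
q=m-35*n; print('pre',q); go(q[0],q[1],42,85)
E
```

```text
[434.41189491 171.16209542] [423.51411429  62.3838905 ] 109.32273089042242
edge yaw -5.721002277322362
[538.38233264 163.47129412] [527.22984787  50.50968938] 113.51080152723337
unit yaw -5.63843119606653
front [428.9630046  116.77299296] unit mid [532.80609026 106.99049175] 104.30284640719105
pre [394.09619017 119.82344395]
delta [0.0924, 0.0172, 0.187] turn -0.1
```

Request:
jog_arm --deltas '[[[0.03,0.005,0.01,0.7,0],[0.06,0.01,0.04,0.7,0],[0.092,0.016,0.08,0.7,0],[0.092,0.016,0.12,0.7,0],[0.092,0.016,0.16,0.7,0],[0.092,0.016,0.187,0.7,0],[0.092,0.016,0.187,0.7,0],[0.092,0.016,0.187,0.7,0]]]'

```text
time_s: 8.27
ee_pos: [392.7, 118.7, 41.9]
ee_rot: [-179.8, 0.1, 84.1]
force: [0.9, 0.3, -0.0]
gripper_width: 0.2
```

Request:
jog_arm --deltas '[[[0,0.008,0,0,0],[0,0.014,0,0,0],[0,0.018,0,0,0],[0,0.022,0,0,0],[0,0.026,0,0,0],[0,0.034,0,0,0],[0,0.044,0,0,0],[0,0.054,0,0,0],[0,0.064,0,0,0],[0,0.074,0,0,0],[0,0.084,0,0,0],[0,0.092,0,0,0],[0,0.097,0,0,0],[0,0.101,0,0,0],[0,0.104,0,0,0],[0,0.106,0,0,0],[0,0.108,0,0,0],[0,0.11,0,0,0],[0,0.11,0,0,0]]]'

```text
time_s: 9.85
ee_pos: [503.5, 109.3, 42.7]
ee_rot: [-180.0, -0.0, 84.2]
force: [-2.8, 2.0, 1.7]
gripper_width: 0.5
```

Request:
jog_arm --deltas '[[[0,0.001,0,0,0],[0,0.002,0,0,0],[0,0.003,0,0,0],[0,0.003,0,0,0]]]'

```text
time_s: 10.18
ee_pos: [505.8, 109.0, 42.7]
ee_rot: [-180.0, -0.0, 84.2]
force: [-4.6, 1.9, 0.7]
gripper_width: 0.2
```

Request:
jog_arm --deltas '[[[0,0.001,0,0,0],[0,0.002,0,0,0],[0,0.003,0,0,0],[0,0.003,0,0,0]]]'

```text
time_s: 10.52
ee_pos: [508.6, 108.8, 42.8]
ee_rot: [-180.0, -0.0, 84.2]
force: [-3.9, 3.3, 0.8]
gripper_width: 0.5
```

Request:
jog_arm --deltas '[[[0,0.001,0,0,0],[0,0.002,0,0,0],[0,0.003,0,0,0],[0,0.003,0,0,0]]]'

```text
time_s: 10.85
ee_pos: [509.6, 108.7, 42.7]
ee_rot: [-179.7, -0.0, 84.2]
force: [-8.0, 4.3, 5.3]
gripper_width: 0.7
```

Request:
jog_arm --deltas '[[[0,0.001,0,0,0],[0,0.0015,0,0,0],[0,0.0015,0,0,0]]]'

```text
time_s: 11.1
ee_pos: [509.7, 108.7, 42.7]
ee_rot: [-179.6, 0.0, 84.2]
force: [-12.2, 5.7, 7.3]
gripper_width: 0.8
```

Request:
jog_arm --deltas '[[[0,-0.005,0,0,0],[0,-0.012,0,0,0],[0,-0.02,0,0,0],[0,-0.05,0,0,0],[0,-0.08,0,0,0],[0,-0.11,0,0,0],[0,-0.11,-0.04,0,0],[0,-0.11,-0.08,0,0],[0,-0.11,-0.12,0,0.05],[0,-0.11,-0.16,0,0.06],[0,-0.11,-0.19,0,0.06],[0,-0.11,-0.19,0,0.06],[0,-0.11,-0.19,0,0.06]]]'

```text
time_s: 12.18
ee_pos: [405.2, 119.2, 234.9]
ee_rot: [179.6, -0.1, 84.2]
force: [-0.2, -0.2, -0.9]
gripper_width: 30.6
```

```bash
python3 - <<'E'
from h import *
st();im,p=save('scene','s3.png'); go(455.3,342,150,112.6);go(455.3,342,22,112.6); go(470,230,232,112.6)
E
```

```text
12.18 [405.2 119.2 234.9] [ 1.796e+02 -1.000e-01  8.420e+01] q [ 15.   4. 108.  -0.  68.  21.] F [-0.2 -0.2 -0.9] w 30.6
delta [0.2271, 0.0285, 0.0832] turn -28.4
delta [0.227, 0.0282, 0.2112] turn -28.4
delta [0.1172, 0.0546, 0.0013] turn -28.4
```

View pics/s3.png

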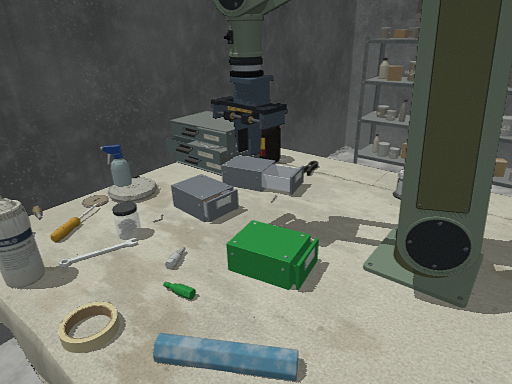

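The scene shows the packed unit shut at (205,197) and the empty drawer still open at (283,178). Now to the coupler.

Request:
jog_arm --deltas '[[[0.03,0.004,0.0,-4,0.06],[0.06,0.008,0.01,-8,0.06],[0.09,0.012,0.02,-12,0.06],[0.13,0.016,0.04,-17,0.06],[0.17,0.02,0.06,-22,0.06],[0.2,0.025,0.07,-27,0.06],[0.227,0.028,0.083,-28.4,0.06],[0.227,0.028,0.083,-28.4,0.06],[0.227,0.028,0.083,-28.4,0.06]]]'

```text
time_s: 12.98
ee_pos: [453.1, 342.1, 146.6]
ee_rot: [-179.7, 0.1, 112.7]
force: [-0.0, 0.8, 1.7]
gripper_width: 60.2
```

```bash
python3 - <<'E'
from h import *
st();im,p=save('wrist','w5.png');im,p=save('scene','s4.png'); 
cv2.imwrite('pics/s4c.png',cv2.resize(im[190:330,120:270,::-1],None,fx=4,fy=4,interpolation=cv2.INTER_CUBIC))
go(455.3,342,22,112.6)
E
```

```text
12.98 [453.1 342.1 146.6] [-1.797e+02  1.000e-01  1.127e+02] q [36. 22. 98. -0. 61. 13.] F [-0.   0.8  1.7] w 60.2
delta [0.0004, 0.0022, 0.1268] turn 0.0
```

View pics/w5.png

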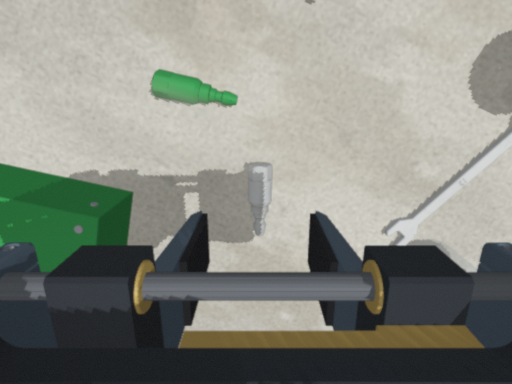

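View pics/s4c.png

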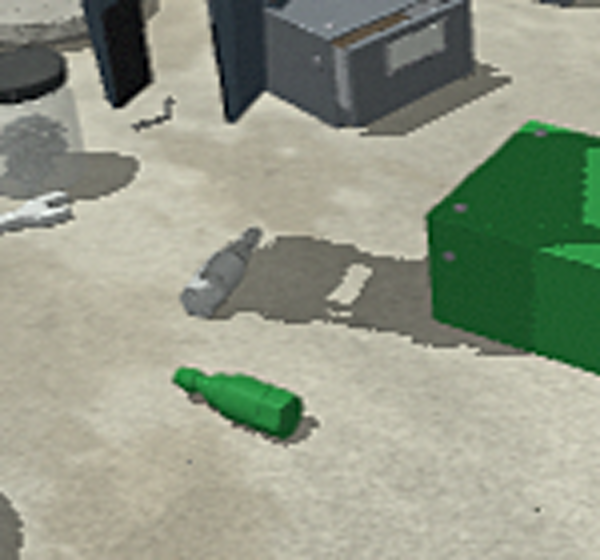

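```bash
python3 - <<'E'
from h import *
st();p=env.camera_params('wrist')
a=pix2plane(p,260,163,15)[:2];e=pix2plane(p,259,235,8)[:2];d=(e-a)/np.linalg.norm(e-a);print(a,e,np.linalg.norm(e-a),np.degrees(np.arctan2(d[1],d[0])),a+20*d,e-53*d)
print(pix2plane(p,248,180,12),pix2plane(p,272,180,12))
E
```

```text
13.08 [453.6 341.  148.8] [-1.799e+02  1.000e-01  1.126e+02] q [36. 21. 98. -0. 61. 13.] F [ 0.4 -0.1  0.7] w 60.0
[447.38279521 360.79722678] [476.28193588 288.73134176] 77.64439525677346 -68.14872096670692 [454.82676862 342.23416507] [456.55540635 337.92345529]
[443.36814873 340.25862437  12.        ] [464.80286784 349.1641653   12.        ]
```

Request:
jog_arm --deltas '[[[0.0005,0.001,0.03,0,0.06],[0.0005,0.001,0.06,0,0.06],[0.0005,0.001,0.09,0,0.06],[0.0005,0.001,0.115,0,0.06],[0.0005,0.001,0.127,0,0.06],[0.0005,0.001,0.127,0,0.06],[0.0005,0.001,0.127,0,0.06]]]'

```text
time_s: 13.67
ee_pos: [455.1, 341.9, 23.3]
ee_rot: [-180.0, 0.0, 112.5]
force: [-0.2, -0.5, 1.0]
gripper_width: 59.8
```

```bash
python3 - <<'E'
from h import *
st();im,p=save('wrist','w6.png');go(455.3,342,22,112.6)
E
```

```text
13.67 [455.1 341.9  23.3] [-180.     0.   112.5] q [ 36.  30. 105.  -0.  45.  13.] F [-0.2 -0.5  1. ] w 59.8
delta [-0.0004, -0.0007, 0.0022] turn -0.0
```

View pics/w6.png

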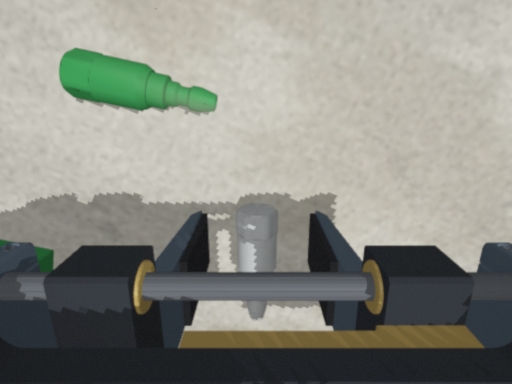

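The coupler at (257,240) is centred between the fingers. I lower 2 mm and close.

Request:
jog_arm --deltas '[[[0,0,0.003,0,0.06],[0,0,0.003,0,0.04],[0,0,0.003,0,0.015],[0,0,0.003,0,0.015],[0,0,0.003,0,0.015],[0,0,0.003,0,0.015],[0,0,0.003,0,0.015],[0,0,0.003,0,0.015],[0,0,0.003,0,0.015],[0,0,0.003,0,0.015]]]' --grip_force 25

```text
time_s: 14.55
ee_pos: [455.0, 343.1, 20.1]
ee_rot: [-180.0, -0.0, 112.6]
force: [-1.4, -0.1, 1.4]
gripper_width: 23.1
```

Request:
jog_arm --deltas '[[[0,0,-0.02,0,0.015],[0,0,-0.05,0,0.015],[0,0,-0.08,0,0.015],[0,0,-0.11,0,0.015],[0,0,-0.14,0,0.015],[0,0,-0.17,0,0.015],[0,0,-0.17,0,0.015],[0,0,-0.17,0,0.015]]]'

```text
time_s: 15.22
ee_pos: [455.8, 343.6, 191.6]
ee_rot: [179.8, -0.1, 112.6]
force: [-0.7, -0.4, -1.0]
gripper_width: 23.4
```

```bash
python3 - <<'E'
from h import *
st();im,p=save('wrist','w7.png');im,p=save('scene','s5.png')
# place: body x_floor 0, y +17 ; front at out
yaw=np.radians(12);n=np.array([np.cos(yaw),np.sin(yaw)]);l=np.array([-n[1],n[0]])
f=np.array([522.8,-147.9])-84*n; fl=f+n*(8+48); t=fl+17*l; print('front',f,'floor',fl,'target',t)
go(t[0],t[1],190,102); go(t[0],t[1],40,102)
E
```

```text
15.22 [455.8 343.6 191.6] [ 1.798e+02 -1.000e-01  1.126e+02] q [36. 19. 94.  0. 66. 13.] F [-0.7 -0.4 -1. ] w 23.4
front [ 440.63560154 -165.36458203] floor [ 495.41186718 -153.72152734] target [ 491.87736844 -137.09301813]
delta [-0.4571, -0.1499, -0.0007] turn 10.6
delta [-0.4571, -0.1495, 0.1493] turn 10.6
```

View pics/w7.png

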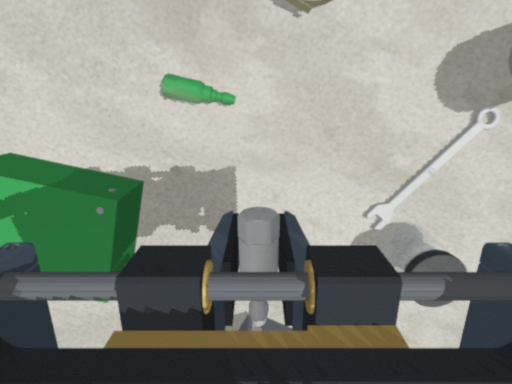

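View pics/s5.png

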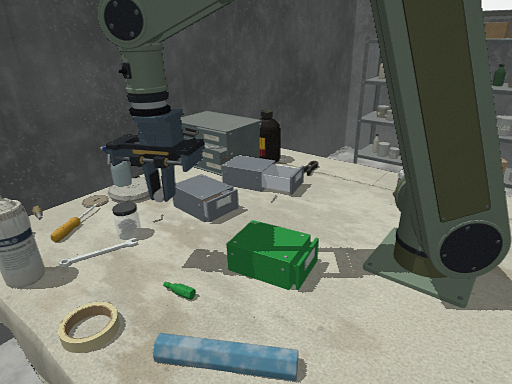

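The coupler is held at 23 mm opening, with the nose pointing away from the camera. I carry it over the drawer.

Request:
jog_arm --deltas '[[[-0.02,-0.007,0,1,0.015],[-0.055,-0.018,0,2,0.015],[-0.09,-0.03,0,3,0.015],[-0.125,-0.041,0,4,0.015],[-0.16,-0.052,0,5,0.015],[-0.195,-0.064,0,6,0.015],[-0.23,-0.075,0,7,0.015],[-0.265,-0.087,0,8,0.015],[-0.3,-0.098,0,9,0.015],[-0.335,-0.11,0,10,0.015],[-0.37,-0.121,0,10.6,0.015],[-0.405,-0.133,0,10.6,0.015],[-0.435,-0.143,0,10.6,0.015],[-0.457,-0.15,0,10.6,0.015],[-0.457,-0.15,0,10.6,0.015],[-0.457,-0.15,0,10.6,0.015],[-0.457,-0.15,0,10.6,0.015]]]'

```text
time_s: 16.73
ee_pos: [491.5, -135.8, 188.5]
ee_rot: [-179.8, -0.1, 102.0]
force: [-0.6, -0.5, -0.6]
gripper_width: 23.3
```

```bash
python3 - <<'E'
from h import *
st();im,p=save('wrist','w8.png');go(491.9,-137.1,120,102);go(491.9,-137.1,40,102)
for X in [(440.6,-165.4,70)]:
  for s in (-56,56):
    l=np.array([-.2079,.9781]); q=np.array(X[:2])+s*l; print(proj(p,[q[0],q[1],70]))
E
```

```text
16.73 [ 491.5 -135.8  188.5] [-1.798e+02 -1.000e-01  1.020e+02] q [-17.  14. 102.   0.  64. -29.] F [-0.6 -0.5 -0.6] w 23.3
delta [-0.0018, -0.0, 0.0688] turn 0.1
delta [-0.0019, 0.0001, 0.1488] turn 0.1
(np.float64(201.33770683697003), np.float64(261.5273359995264))
(np.float64(194.38933219002615), np.float64(148.3785239877536))
```

View pics/w8.png

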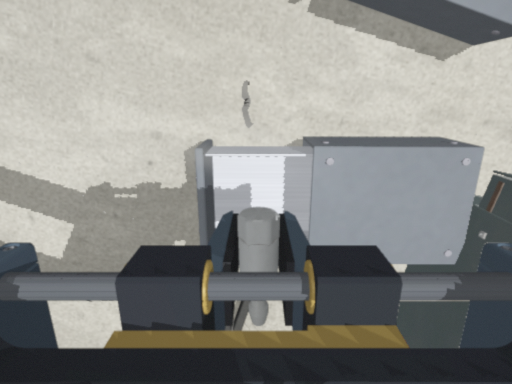

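```bash
python3 - <<'E'
from h import *
s=cv2.imread('pics/w8.png'); cv2.imwrite('pics/w8c.png',cv2.resize(s[120:270,180:330],None,fx=4,fy=4,interpolation=cv2.INTER_CUBIC))
E
```

```text
(no output)
```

View pics/w8c.png

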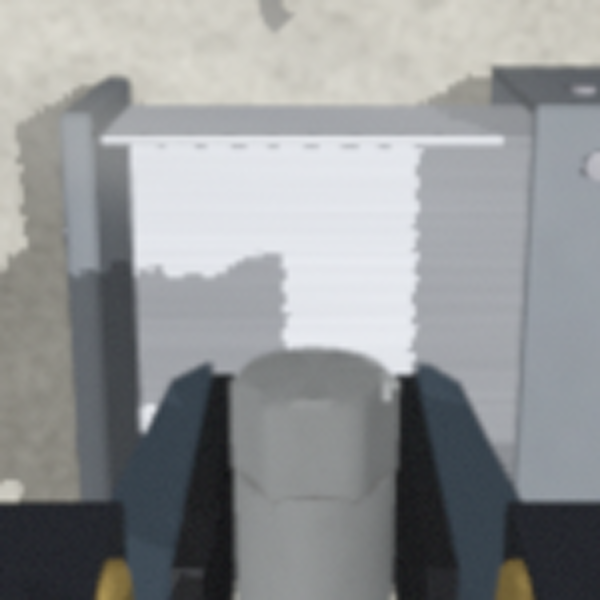

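The panel's top outer corner is at (196,148), within 2 px of the predicted (194,148). I descend and release.

Request:
jog_arm --deltas '[[[-0.002,0,0.03,0,0.015],[-0.002,0,0.06,0,0.015],[-0.002,0,0.09,0,0.015],[-0.002,0,0.115,0,0.015],[-0.002,0,0.135,0,0.015],[-0.002,0,0.145,0,0.015],[-0.002,0,0.149,0,0.015],[-0.002,0,0.149,0,0.015],[-0.002,0,0.149,0,0.015]]]'

```text
time_s: 17.53
ee_pos: [493.7, -138.2, 41.8]
ee_rot: [179.9, 0.0, 102.1]
force: [0.7, 0.1, 0.0]
gripper_width: 23.4
```

```bash
python3 - <<'E'
from h import *
st();im,p=save('wrist','w9.png')
E
```

```text
17.53 [ 493.7 -138.2   41.8] [179.9   0.  102.1] q [-17.  24. 112.   0.  43. -29.] F [0.7 0.1 0. ] w 23.4
```

View pics/w9.png

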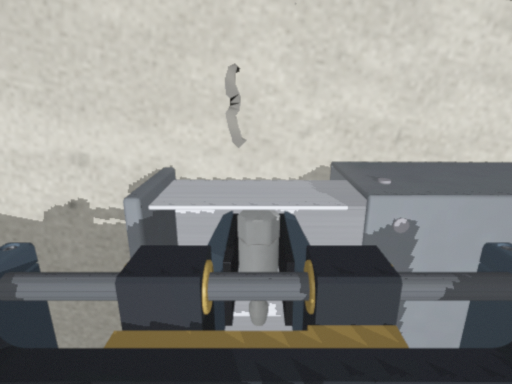

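Request:
jog_arm --deltas '[[[0,0,0.003,0,0.015],[0,0,0.004,0,0.015],[0,0,0.004,0,0.028],[0,0,0.004,0,0.036],[0,0,0.004,0,0.044],[0,0,0.004,0,0.044],[0,0,0.004,0,0.044],[0,0,0.004,0,0.044]]]'

```text
time_s: 18.25
ee_pos: [492.9, -138.4, 37.0]
ee_rot: [180.0, -0.0, 102.0]
force: [-0.1, -0.1, 0.2]
gripper_width: 44.0
```

Request:
jog_arm --deltas '[[[0,0,-0.01,0,0.044],[0,0,-0.03,0,0.044],[0,0,-0.06,0,0.044],[0,0,-0.09,0,0.044],[0,0,-0.12,0,0.044],[0,-0.03,-0.15,0,0],[0,-0.06,-0.15,0,0],[0,-0.09,-0.15,0,0],[0,-0.09,-0.15,0,0]]]'

```text
time_s: 19.0
ee_pos: [399.8, -157.0, 187.9]
ee_rot: [-179.8, -0.0, 101.9]
force: [-0.7, 0.7, -0.5]
gripper_width: 20.2
```

```bash
python3 - <<'E'
from h import *
st();im,p=save('wrist','w10.png')
n=np.array([.9781,.2079]);f=np.array([440.6,-165.4]); q=f-35*n; print(q); go(*q,120,102);go(*q,41,102)
print([(np.round(d['xyz']).tolist(),round(d['conf'],2)) for d in env.look_for('wrist','coupler_body')])
E
```

```text
19.0 [ 399.8 -157.   187.9] [-179.8   -0.   101.9] q [-23.   7. 111.  -0.  62. -35.] F [-0.7  0.7 -0.5] w 20.2
[ 406.3665 -172.6765]
delta [-0.0159, 0.0004, 0.068] turn -0.1
delta [-0.0159, 0.0004, 0.147] turn -0.1
[([493.0, -142.0, 34.0], 0.78)]
```

View pics/w10.png

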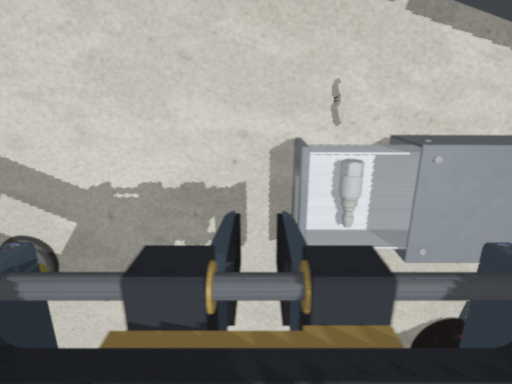

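The coupler lies in the drawer at (350,190). Now I press this drawer shut.

Request:
jog_arm --deltas '[[[-0.016,0,0.03,0,0],[-0.016,0,0.06,0,0],[-0.016,0,0.09,0,0],[-0.016,0,0.12,0,0],[-0.016,0,0.147,0,0],[-0.016,0,0.147,0,0],[-0.016,0,0.147,0,0],[-0.016,0,0.147,0,0]]]'

```text
time_s: 19.77
ee_pos: [409.8, -173.2, 40.9]
ee_rot: [179.9, 0.1, 102.1]
force: [0.2, -0.2, 0.3]
gripper_width: 0.3
```

Request:
jog_arm --deltas '[[[0,0.008,0,0,0],[0,0.014,0,0,0],[0,0.018,0,0,0],[0,0.022,0,0,0],[0,0.026,0,0,0],[0,0.032,0,0,0],[0,0.039,0,0,0],[0,0.047,0,0,0],[0,0.055,0,0,0],[0,0.063,0,0,0],[0,0.071,0,0,0],[0,0.079,0,0,0],[0,0.086,0,0,0],[0,0.092,0,0,0],[0,0.097,0,0,0],[0,0.101,0,0,0],[0,0.104,0,0,0],[0,0.107,0,0,0],[0,0.11,0,0,0],[0,0.11,0,0,0]]]'

```text
time_s: 21.43
ee_pos: [516.5, -149.6, 39.8]
ee_rot: [-180.0, -0.0, 102.0]
force: [-3.0, -1.5, 3.6]
gripper_width: 0.7
```

Request:
jog_arm --deltas '[[[0,0.001,0,0,0],[0,0.002,0,0,0],[0,0.003,0,0,0],[0,0.003,0,0,0]]]'

```text
time_s: 21.77
ee_pos: [518.8, -149.1, 39.8]
ee_rot: [-180.0, -0.0, 102.0]
force: [-3.5, -1.8, 1.8]
gripper_width: 0.5
```

Request:
jog_arm --deltas '[[[0,0.001,0,0,0],[0,0.002,0,0,0],[0,0.003,0,0,0],[0,0.003,0,0,0]]]'

```text
time_s: 22.1
ee_pos: [520.2, -148.8, 39.8]
ee_rot: [-179.8, -0.0, 102.1]
force: [-8.3, -3.6, 4.9]
gripper_width: 0.5
```

Request:
jog_arm --deltas '[[[0,0.001,0,0,0],[0,0.002,0,0,0],[0,0.002,0,0,0]]]'

```text
time_s: 22.35
ee_pos: [520.2, -148.8, 39.8]
ee_rot: [-179.6, -0.1, 102.1]
force: [-12.8, -6.2, 9.7]
gripper_width: 0.3
```

At the stop. Now I retreat.

Request:
jog_arm --deltas '[[[0,-0.005,0,0,0],[0,-0.012,0,0,0],[0,-0.02,0,0,0],[0,-0.05,0,0,0],[0,-0.08,0,0,0],[0,-0.12,0,0,0],[0,-0.12,-0.04,0,0],[0,-0.12,-0.08,0,0],[0,-0.12,-0.12,0,0],[-0.03,-0.12,-0.16,0,0],[-0.06,-0.12,-0.18,0,0],[-0.06,-0.12,-0.18,0,0],[-0.06,-0.12,-0.18,0,0]]]'

```text
time_s: 23.43
ee_pos: [420.4, -233.6, 221.6]
ee_rot: [179.7, 0.2, 101.9]
force: [-0.3, 0.5, -0.1]
gripper_width: 0.0
```

```bash
python3 - <<'E'
from h import *
st();save('scene','s9.png');im,p=save('wrist','w11.png');im,p=save('top','t9.png')
E
```

```text
23.43 [ 420.4 -233.6  221.6] [179.7   0.2 101.9] q [-30.  10. 102.   0.  67. -42.] F [-0.3  0.5 -0.1] w 0.0
```

View pics/s9.png

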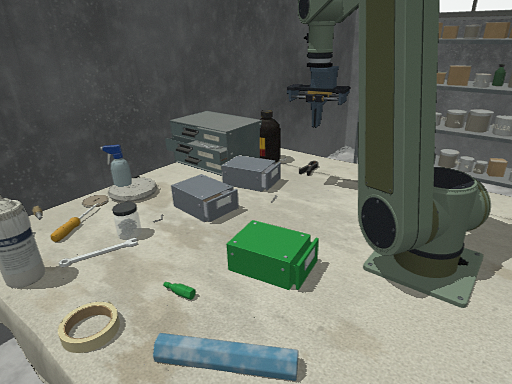

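View pics/w11.png

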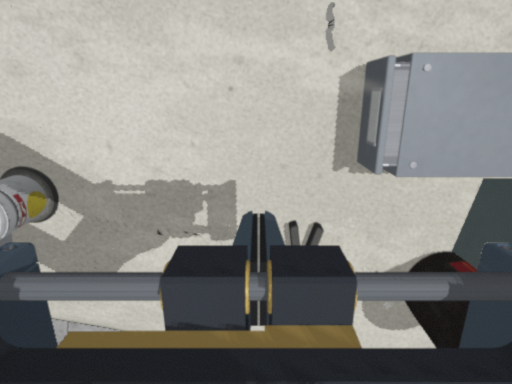

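View pics/t9.png

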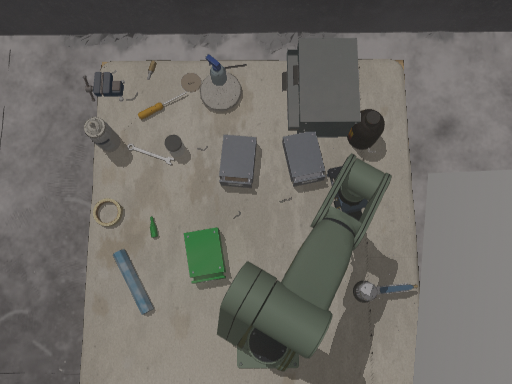

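The scene, wrist and top pictures show both units shut: scene (205,197) and (250,172), top (238,160) and (304,157). The grey coupler is no longer on the bench, and the jar and clamp are where they were. I hand in.

```bash
python3 - <<'E'
from h import *
print(env.job_done()); st()
E
```

```text
the job is handed in; nothing more can be done
None
the job is handed in; nothing more can be done
```

The coupler is in the formerly empty drawer, and both drawers look latched shut. I handed the job in at about 23.5 s of the 72 s allowed; no verdict was reported.

- **What I did:** I pressed the shut grey drawer to its stop and it sprang out. Next I pushed the packed drawer home, then laid the grey coupler in the empty drawer and let go. Last, I pressed that drawer shut.
- **Forces:** Every press ended at the hard stop with readings under 18 N. I saw the force only at the end of each move, not the peaks in between.
- **Last checks:** The final scene, wrist and top pictures show both drawers shut after the gripper let go. The jar and the clamp appear unmoved, the arm is clear of everything, and no picture disagreed.
- **Not seen directly:** I could not read the drawer joint values, so "latched" rests on the pictures and on the drawers staying in after release. The coupler was last seen on the drawer floor just before that drawer was shut.

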